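# Start the rotor screw in the centrifuge's deep well

### The arm

A 6-joint arm with a two-finger parallel gripper is mounted at the origin on the work surface. World frame = base frame: x ahead of the robot, y to its left, z up, the work surface at z = 0. Lengths are in m, angles in rad, forces in N, time in s.
With the tool pointing down it reaches from about 0.425 to 1.125 m from the base axis. Payload 14.9 kg.
Tool frame: the origin (TCP) lies on the front face of the gripper's body, between the roots of the fingers; the fingertips stand 78 mm ahead of it and the grasp point (between the pads) lies 60 mm ahead of it; z points along the fingers, y is the line along which they close (so a half turn about z gives the same grasp; the last joint's range is limited). The gripper opens to 91 mm and grips with 3 to 60 N. Pads are 32 mm wide; open, the fingers measure 118 mm over their backs; the gripper's body (76 mm by 178 mm) begins 60 mm behind the grasp point.
Start: joints at [-1.255, 0.379, 1.734, -0, 1.028, -0.033], TCP at [0.239, -0.658, 0.292] pointing down, gripper open.
Joint ranges: [-2.77, 2.77], [-0.74, 2.19], [0, 2.66], [-1.06, 4.2], [0.31, 2.87], [-3.08, 3.08]. Speed limits (rad/s): [1.89, 1.89, 2.39, 3.14, 3.14, 3.14].

### API

Orientations are given as a unit quaternion [x, y, z, w].
In Python, from workcell import status, eyes, arm gives the robot as it stands.
- The arm moves only by the tool servo_tool, never from a script. Its arguments are lists of equal length, an entry for each row: "xyz": the shift along the world's x, y, z in mm, a list of three; "twist": the turn about the world's z in degrees; "claw": the closure in counts, from 0 (fully open) to 255 (shut). In form: {"xyz": [[dx, dy, dz], ...], "twist": [twist, ...], "claw": [claw, ...]}. A call has 1 to 8 rows; each row shifts and turns the commanded pose from where the row before left it; what a row does not reach is not made up. A row lasts 1/8 s, in which the tool goes at most 62.5 mm and 10.7 degrees, less where a joint would pass 70% of its speed; a pose out of reach is approached as far as the arm can. A call is refused whole if a number of a shift passes 62.5 or a number of a turn 10.7, either way. A call with a gripper value outside its range is refused whole. The fingers move at their own pace and stop on an object; the grip force is fixed at half the most. Time passes only in rows, so rows that do not move let the fingers close. It gives the time, the measured TCP pose, the force, the opening and the grip force at its end, in the units of the state.
- status.state(): the state, without advancing time (a new reading comes with each control period).
- eyes.get_image(name): name is "scene" or "top" or "wrist"; returns the picture (420x560x3 uint8, blue, green, red); there is no depth.
- eyes.camera_params(name): a dict with "mtx" (3x3 intrinsics, pixels), "origin" and "attitude" of the camera in the world. Camera axes: x right, y down, z forward; pixel columns grow to the right and rows downward; lengths in m; the calibration is good to about 2 mm. A picture is of the moment at which its call begins: read the wrist's pose just before it. camera_params takes no time and is no camera call; for the wrist camera it gives the pose at the moment of the call.
- arm.sign_off(): hands the job in; it is judged then, once.
The state is a dict: "t": time; "qpos": joint angles; "qd": joint speeds; "effort": joint torques, N m; "ee_pos": TCP position; "orientation": TCP orientation; "ft_force": force on the tool from outside, world axes, zero at the start; "torque": the same for the moment, N m; "gripper_width": finger opening in m; "finger_force": force on a finger pad.
Only numpy, scipy, OpenCV 4.12 (cv2) and the standard library are available. Lean on these libraries where they do the work, as an engineer would, in place of code of your own. Each camera call takes 0.05 s, during which the arm holds its last target. There are 200 camera calls.

### The job

Take the long thumbscrew out of the rack, lower it upright into the deep well in the middle of the small centrifuge's rotor, and start its thread by feel: rest it lightly, turn it backwards until it drops into the thread, then screw it in clockwise until its flange sits flat on the hub all round, and let go. Never force it or press hard before the thread has caught, do not cross-thread it, and leave the short screw, the vial and the two bottles where they stand.

Things in the scene. Friction and masses are not known exactly. Their poses are not given: they have to be found in the camera images.
- long_screw: Steel thumbscrew with a black knob, 122.5 mm long, 150 g (varies by a third), standing foot down in a rack hole; knob 22 mm higher than the short screw's. Origin: centre of the foot; z up its axis. Tip tapers from 12 to 18 mm diameter over 4 mm; shank 18 mm; guide collar 28 mm from 50.5 to 80.5 mm above the foot; flange 42 mm, 4 mm thick, underside at 80.5 mm, seats on the hub.
- knob_grip (a point): Centre of the long screw's round knurled knob, on the axis, 107.5 mm above the foot. Knob 40 mm diameter, from 92.5 to 122.5 mm above the foot; a 20 mm neck joins it to the flange, whose top is at 84.5 mm. May be gripped at any yaw.
- lugs (a point): On the long screw's axis 12 mm above the foot, level with the middle of its three thread lugs: round radial pins 4 mm thick, 120 degrees apart (one along the screw's +x), reaching 14 mm from the axis.
- short_screw: Bystander: the same thumbscrew but only 100 mm long (knob from 70 to 100 mm above the foot), too short for this well; stands in another hole of the rack. Origin: centre of the foot.
- vial: Bystander: amber vial with a white cap, 27 mm diameter, 85 mm tall, in the third hole of the rack. Origin: centre of its underside.
- rack: Fixed white plastic block 165 x 50 x 55 mm with three round blind holes, 31 mm across and 50 mm deep, in a row along its x axis at -56, 0 and +56 mm. Origin: centre of its underside on the table; all three things stand on the hole floors, 5 mm above it.
- centrifuge: Fixed small centrifuge. Origin: centre of its underside on the table, under the well. White round housing 224 mm across, 74 mm high, with a control box on its -x side out to 140 mm; the grey rotor slopes from 98 mm height at 34 mm radius to 70 mm at 82 mm radius; the metal hub in the middle is 46 mm across, its flat top at 115 mm.
- well_mouth (a point): Centre of the well's mouth, level with the hub's top, 115 mm above the table; z up. Bore 30 mm diameter, bevelled to 36 mm over the top 3 mm. With the lugs resting on the thread ring the screw's foot is 65 mm below here, the flange 15.5 mm above the hub; screwed home the foot is 80.5 mm below and the flange on the hub.
- thread_face (a point): Centre of the upper face of the thread ring, 55 mm down the bore. Fixed, 20 mm inner diameter, with three notches 120 degrees apart, 36 degrees wide, at an unknown angle (not this point's yaw): to be felt. Lugs over notches: the screw drops 7.8 mm. Then a right-hand thread: clockwise from above 30 mm a turn, home after 100 to 145 degrees; stays by friction when let go.
- tall_bottle: Bystander: white bottle, 64 mm diameter, 190 mm tall, loose on the table between rack and centrifuge. Origin: centre of its underside.
- amber_bottle: Bystander: amber bottle with white cap, 38 mm diameter, 75 mm tall, loose on the table between rack and centrifuge, nearer the robot. Origin: centre of its underside.
There are look-alikes about, which are no part of the job. Leave any green look-alike of the long_screw alone.

How it is judged:
By the outcome, as a careful person would: the job done as asked, in the order asked, and still so for the second after the job is handed in, with the robot touching nothing.
It also fails if it takes over 72 s, if anything falls off the work surface, if the arm or the gripper's body presses on something with over 40 N, if the wrist force passes 120 N, or if a joint passes its speed limit or range.

## Working session

There is one attempt and no reset: what is moved stays moved. The work goes in short steps, Python scripts to look and compute and a tool call to move; the robot and the scene stay as the last step left them, time stands still between calls to the robot, and variables do not carry over. Pictures are saved under pics/ and viewed, at most 10 in all, crops included, and the job is handed in when it is done.

Besides the shell and the picture viewer there is one more tool, called after "Call:" in YAML: its name, and indented under it one key for each argument. servo_tool: Moves the arm, as the interface text tells. Its arguments: {"type":"object","properties":{"xyz":{"type":"array"},"twist":{"type":"array"},"claw":{"type":"array"}},"required":["xyz","twist","claw"]}

```bash
mkdir -p pics; ls; python3 - <<'E'
from workcell import status, eyes
import cv2,numpy as np
s=status.state();print(s)
a=eyes.get_image("scene");b=eyes.get_image("top")
cv2.imwrite("pics/s0.png",a);cv2.imwrite("pics/t0.png",b)
for n in("scene","top","wrist"):print(n,eyes.camera_params(n))
E
```

```text
pics
{'t': 0.0, 'qpos': array([-1.25530841e+00,  3.79413629e-01,  1.73478123e+00,  1.59728238e-05,
        1.02854274e+00, -3.32952892e-02]), 'qd': array([ 0.00088315, -0.0011703 ,  0.00019822,  0.00061025,  0.00010575,
       -0.00029945]), 'effort': array([-5.07453340e-03, -7.63740134e+01, -4.34366083e+01,  6.48707058e-02,
        4.24534385e-02, -1.10541539e-04]), 'ee_pos': array([ 0.23912884, -0.65754746,  0.29158445]), 'orientation': array([ 9.84832838e-01,  1.73504909e-01, -7.37360653e-05, -5.67748525e-04]), 'ft_force': array([ 0.04230516, -0.03826182,  0.32128916]), 'torque': array([-0.06372882, -0.00957563,  0.00209823]), 'finger_force': 0.0, 'gripper_width': 0.09112401223237934}
scene {'mtx': array([[495.21516703,   0.        , 281.05047981],
       [  0.        , 495.21516703, 218.40680985],
       [  0.        ,   0.        ,   1.        ]]), 'origin': array([ 1.02162731, -0.11439122,  0.67084723]), 'attitude': array([ 0.70254007,  0.62506353, -0.22863962, -0.25190663])}
top {'mtx': array([[390.40857989,   0.        , 279.92934296],
       [  0.        , 390.40857989, 210.2198055 ],
       [  0.        ,   0.        ,   1.        ]]), 'origin': array([ 0.49297675, -0.04601453,  0.82008575]), 'attitude': array([ 0.70858364, -0.70518327,  0.01818392, -0.01717935])}
wrist {'mtx': array([[346.73964445,   0.        , 280.97941685],
       [  0.        , 346.73964445, 209.99698811],
       [  0.        ,   0.        ,   1.        ]]), 'origin': array([ 0.31918757, -0.62925013,  0.38249472]), 'attitude': array([ 0.81001703, -0.56684862, -0.08703067,  0.12239572])}
```

View pics/s0.png

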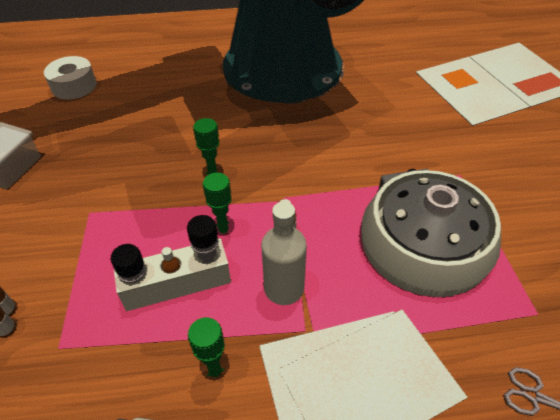

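View pics/t0.png

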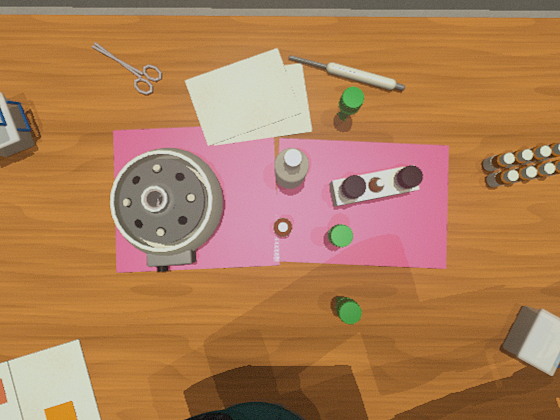

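Candidates for the long screw:
- Black knobs: scene (203,234) / top (353,187), and scene (128,261) / top (410,177).
- Green look-alikes to leave alone: scene (206,135), (217,190) and (206,340).

The black knob nearer the bottle looks taller. I'll triangulate both to check.

```bash
cat > h.py <<'E'
import cv2,numpy as np
from scipy.spatial.transform import Rotation as R
def ray(p,uv):
    d=np.linalg.inv(p["mtx"])@[uv[0],uv[1],1];d=R.from_quat(p["attitude"]).apply(d)
    return p["origin"],d/np.linalg.norm(d)
def plane(p,uv,z):
    o,d=ray(p,uv);return o+d*(z-o[2])/d[2]
def tri(p,a,q,b):
    o1,d1=ray(p,a);o2,d2=ray(q,b)
    t=np.linalg.lstsq(np.c_[d1,-d2],o2-o1,rcond=None)[0]
    x,y=o1+d1*t[0],o2+d2*t[1];return (x+y)/2,np.linalg.norm(x-y)
def proj(p,X):
    c=R.from_quat(p["attitude"]).inv().apply(np.asarray(X)-p["origin"]);c=p["mtx"]@c;return c[:2]/c[2]
E
python3 - <<'E'
from h import *
from workcell import eyes
P={n:eyes.camera_params(n) for n in("scene","top")}
a=cv2.imread("pics/s0.png");b=cv2.imread("pics/t0.png")
def blobs(im,x0,y0,x1,y1,thr=60):
    m=(im.max(2)<thr).astype(np.uint8);k=np.zeros_like(m);k[y0:y1,x0:x1]=m[y0:y1,x0:x1]
    for c in cv2.findContours(k,0,1)[0]:
        if cv2.contourArea(c)>60: print(cv2.boundingRect(c),cv2.contourArea(c),np.round(cv2.minEnclosingCircle(c),1) if 0 else cv2.minEnclosingCircle(c))
print("scene");blobs(a,105,210,230,285);print("top");blobs(b,335,160,430,205)
for uv in((353,187),(410,177)):
  for z in(.1275,.105):print(uv,z,plane(P["top"],uv,z-.0).round(4), proj(P["scene"],plane(P["top"],uv,z)).round(1))
print("well",plane(P["top"],(155,199),.115),proj(P["scene"],plane(P["top"],(155,199),.115)))
A=cv2.resize(a[205:310,100:240],None,fx=4,fy=4,interpolation=2)
C=cv2.resize(b[160:240,115:195],None,fx=5,fy=5,interpolation=2)
D=cv2.resize(b[155:215,325:430],None,fx=4,fy=4,interpolation=2)
o=np.zeros((420,800,3),np.uint8)
A=A[:,:400] if 0 else A
o=np.zeros((600,800,3),np.uint8);o[:A.shape[0],:560]=A[:420];
D=cv2.resize(b[160:210,325:430],None,fx=3.4,fy=3.4);o[425:425+D.shape[0],:D.shape[1]]=D
C=cv2.resize(b[175:225,130:180],None,fx=4,fy=4);o[:200,570:770]=C
C=cv2.resize(a[175:225,415:470],None,fx=4,fy=4);o[220:420,570:790]=C
cv2.imwrite("pics/c0.png",o)
E
```

```text
scene
(198, 250, 18, 13) 122.5 ((206.77272033691406, 253.77272033691406), 9.051153182983398)
(111, 244, 34, 36) 844.5 ((127.71428680419922, 261.8571472167969), 18.14520263671875)
(187, 210, 42, 41) 1043.0 ((210.0, 228.0), 24.758935928344727)
top
(353, 187) 0.1275 [ 0.5697 -0.1769  0.1275] [203.2 224.4]
(353, 187) 0.105 [ 0.5722 -0.1812  0.105 ] [202.2 235.8]
(410, 177) 0.1275 [ 0.5881 -0.2788  0.1275] [129.1 241.6]
(410, 177) 0.105 [ 0.5912 -0.2863  0.105 ] [127.4 253.5]
well [0.54751091 0.17928368 0.115     ] [440.57109541 196.52328265]
```

View pics/c0.png

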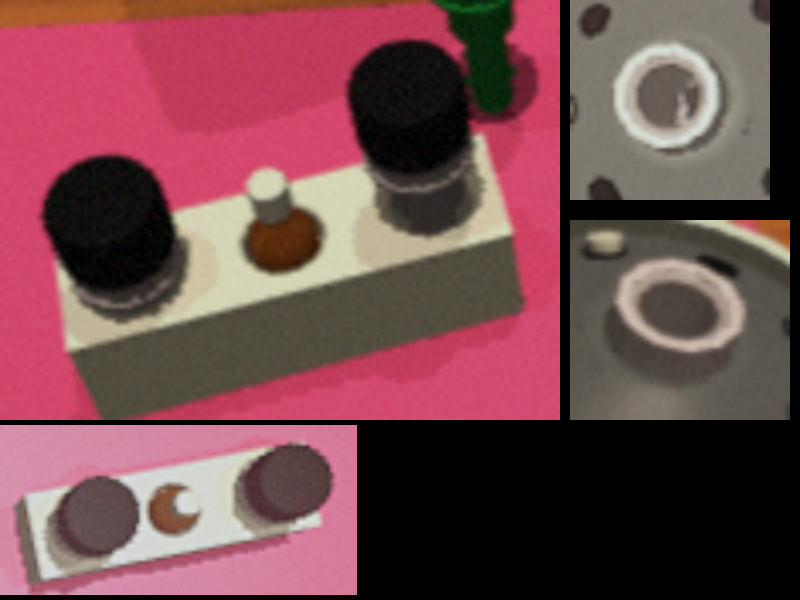

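The black knob at scene (203,234) / top (353,187) matches the 127.5 mm height, so it is the long screw. The other black knob fits 105 mm and is the short one. The well mouth is at about (0.548, 0.179).

Call:
servo_tool:
  xyz:
    - [33,48,0]
    - [33,48,0]
    - [33,48,0]
    - [33,48,0]
    - [33,48,0]
    - [33,48,0]
    - [33,48,0]
    - [33,48,0]
  twist: [8,8,8,8,8,8,8,8]
  claw: [0,0,0,0,0,0,0,0]

```text
t: 1.1
ee_pos: [0.504, -0.2721, 0.2922]
orientation: [0.742, 0.671, -0.0, -0.0]
ft_force: [0.2, -0.5, 0.3]
gripper_width: 0.0914
finger_force: 0.0
```

Call:
servo_tool:
  xyz:
    - [33,48,0]
    - [33,48,0]
    - [0,0,0]
    - [0,0,0]
  twist: [8,8,0,0]
  claw: [0,0,0,0]

```text
t: 1.6
ee_pos: [0.5689, -0.1779, 0.2919]
orientation: [0.643, 0.766, -0.0, -0.0]
ft_force: [-0.9, 0.7, 0.2]
gripper_width: 0.0913
finger_force: 0.0
```

```bash
python3 - <<'E'
from h import *
from workcell import eyes,status
s=status.state();p=eyes.camera_params("wrist");w=eyes.get_image("wrist")
print(s["t"],s["ee_pos"],R.from_quat(s["orientation"]).as_matrix()[:,:2].round(4).tolist(),s["ft_force"],np.degrees(s["qpos"][[0,5]]))
print(p["origin"])
import pickle;pickle.dump(p,open("w1.pkl","wb"))
cv2.imwrite("pics/w1.png",w)
print(proj(p,[.570,-.177,.1275]))
E
```

```text
1.6 [ 0.56889715 -0.17788458  0.29189854] [[-0.173, 0.9849], [0.9849, 0.173], [0.0002, -0.0007]] [-0.89416831  0.69430563  0.24209223] [-19.60111504 -29.5581976 ]
[ 0.55492461 -0.09510241  0.38276335]
[282.14077269 215.32122523]
```

View pics/w1.png

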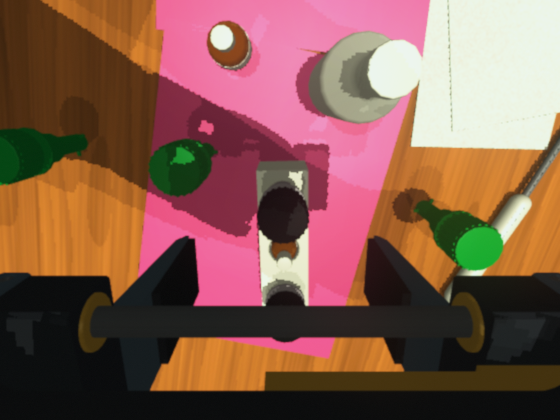

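The wrist view shows the knob at about (283,214), predicted at (282,215). The green cones and the bottle are clear of the fingers. I'll do one numeric edge check before going down.

```bash
python3 - <<'E'
from h import *
import pickle
p=pickle.load(open("w1.pkl","rb"));w=cv2.imread("pics/w1.png")
m=(w.max(2)<70).astype(np.uint8)
print("col edges row 212:",np.where(m[212,230:330])[0][[0,-1]]+230,"row edges col283:",np.where(m[175:245,283])[0][[0,-1]]+175)
k=np.array([.570,-.177,.1275]);ux=np.array([-.173,.985,0]);uy=np.array([.985,.173,0])
for d in(ux,-ux,uy,-uy):print(proj(p,k+.02*d).round(1))
E
```

```text
col edges row 212: [258 307] row edges col283: [182 242]
[282.2 190.2]
[282.1 239.4]
[308.  215.3]
[256.3 215.3]
```

```bash
python3 - <<'E'
from h import *
import pickle
p=pickle.load(open("w1.pkl","rb"));w=cv2.imread("pics/w1.png")
print([(r,w[r,276:290].mean(0).round().astype(int).tolist()) for r in list(range(180,196))+list(range(234,248))])
k=np.array([.570,-.177,.1275]);ux=np.array([-.173,.985,0])
print(proj(p,k+.02*ux-[0,0,.03]),proj(p,[.570,-.177,.1275]-.02*ux))
b=cv2.imread("pics/t0.png");t=b[160:210,330:380].max(2);m=cv2.inRange(t,0,110)
for c in cv2.findContours(m,0,1)[0]:
  if cv2.contourArea(c)>100:print(cv2.boundingRect(c),cv2.minEnclosingCircle(c),cv2.fitEllipse(c))
E
```

```text
[(180, [78, 92, 95]), (181, [68, 78, 83]), (182, [59, 64, 70]), (183, [58, 61, 68]), (184, [61, 63, 71]), (185, [61, 64, 72]), (186, [56, 58, 66]), (187, [42, 43, 52]), (188, [27, 26, 37]), (189, [20, 18, 30]), (190, [18, 17, 29]), (191, [19, 17, 30]), (192, [19, 17, 29]), (193, [19, 17, 29]), (194, [19, 17, 29]), (195, [18, 17, 29]), (234, [26, 26, 37]), (235, [25, 24, 36]), (236, [24, 24, 36]), (237, [24, 24, 36]), (238, [24, 24, 36]), (239, [25, 25, 36]), (240, [25, 25, 36]), (241, [24, 25, 37]), (242, [24, 32, 52]), (243, [24, 47, 86]), (244, [23, 59, 111]), (245, [22, 61, 116]), (246, [22, 62, 117]), (247, [23, 62, 118])]
[282.09862289 181.59897643] [282.10290653 239.3540869 ]
(11, 15, 25, 24) ((22.63157844543457, 26.6842098236084), 12.905572891235352) ((23.015907287597656, 26.716569900512695), (21.566518783569336, 24.579587936401367), 58.176231384277344)
```

Call:
servo_tool:
  xyz:
    - [1.5,-1,-30]
    - [0,0,-30]
    - [0,0,-30]
    - [0,0,-20]
    - [0,0,-9]
    - [0,0,0]
    - [0,0,0]
    - [0,0,0]
  twist: [0,0,0,0,0,0,0,0]
  claw: [0,0,0,0,0,0,255,255]

```text
t: 2.65
ee_pos: [0.5711, -0.179, 0.174]
orientation: [0.643, 0.766, 0.0, 0.001]
ft_force: [-0.7, -0.4, 0.0]
gripper_width: 0.0741
finger_force: 0.0
```

Call:
servo_tool:
  xyz:
    - [0,0,0]
    - [0,0,0]
    - [0,0,0]
    - [0,0,0]
  twist: [0,0,0,0]
  claw: [255,255,255,255]

```text
t: 3.15
ee_pos: [0.5708, -0.1789, 0.1733]
orientation: [0.643, 0.766, 0.0, 0.0]
ft_force: [-0.5, 0.9, 0.4]
gripper_width: 0.04
finger_force: 30.0
```

Call:
servo_tool:
  xyz:
    - [0,0,10]
    - [0,0,20]
    - [0,0,35]
    - [0,0,45]
    - [0,0,45]
    - [0,0,35]
    - [0,0,15]
    - [0,0,0]
  twist: [0,0,0,0,0,0,0,0]
  claw: [255,255,255,255,255,255,255,255]

```text
t: 4.15
ee_pos: [0.5707, -0.1789, 0.3791]
orientation: [0.643, 0.766, 0.0, 0.001]
ft_force: [0.1, 0.5, -2.7]
gripper_width: 0.0392
finger_force: 30.0
```

Call:
servo_tool:
  xyz:
    - [0,20,0]
    - [-3,40,0]
    - [-3,50,0]
    - [-4,50,0]
    - [-4,50,0]
    - [-4,50,0]
    - [-4,50,0]
    - [-1,30,0]
  twist: [0,0,0,0,0,0,0,0]
  claw: [255,255,255,255,255,255,255,255]

```text
t: 5.15
ee_pos: [0.5463, 0.1639, 0.3766]
orientation: [0.642, 0.766, -0.001, -0.001]
ft_force: [0.4, -0.2, -1.3]
gripper_width: 0.0393
finger_force: 30.0
```

Call:
servo_tool:
  xyz:
    - [0,18,0]
    - [0,0,0]
    - [0,0,0]
    - [0,0,0]
  twist: [0,0,0,0]
  claw: [255,255,255,255]

```text
t: 5.65
ee_pos: [0.5478, 0.1783, 0.3781]
orientation: [0.643, 0.766, -0.0, -0.0]
ft_force: [-0.7, 0.3, -1.9]
gripper_width: 0.0395
finger_force: 30.0
```

```bash
python3 - <<'E'
from h import *
from workcell import eyes,status
import pickle
s=status.state();p=eyes.camera_params("wrist");w=eyes.get_image("wrist");a=eyes.get_image("scene")
print(s["t"],s["ee_pos"],R.from_quat(s["orientation"]).as_matrix().round(4).tolist(),s["ft_force"],np.degrees(s["qpos"][[0,5]]))
pickle.dump(p,open("w2.pkl","wb"))
cv2.imwrite("pics/w2.png",w);cv2.imwrite("pics/s2.png",a)
o=np.zeros((420,800,3),np.uint8);o[:,:560]=w;o[:,560:]=a[0:420,300:540];cv2.imwrite("pics/c2.png",o)
print(proj(p,[.548,.179,.115]))
E
```

```text
5.65 [0.54780654 0.17828864 0.37811218] [[-0.1723, 0.985, -0.0002], [0.985, 0.1723, -0.0001], [-0.0001, -0.0002, -1.0]] [-0.74733974  0.26449486 -1.91088176] [15.71108974  5.79140714]
[280.95776135 186.00103944]
```

View pics/c2.png

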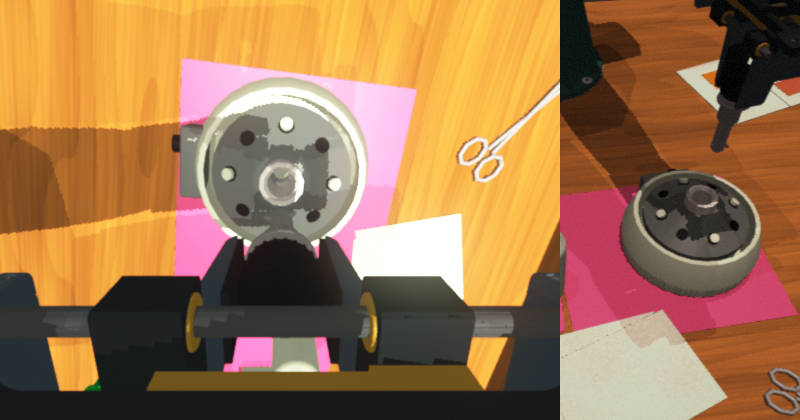

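```bash
python3 - <<'E'
from h import *
from workcell import eyes
import pickle
p=pickle.load(open("w2.pkl","rb"));q=eyes.camera_params("scene")
w=cv2.imread("pics/w2.png");a=cv2.imread("pics/s2.png")
T=np.array([.5478,.1783,.3781])
for h in(0,4,50.5,80.5):
  c=T-[0,0,.1675-h/1000];print(h,proj(q,c).round(1),proj(p,c).round(1))
for r in(.023,.018,.015):
  print(r,[proj(p,np.array([.548,.179,.115])+r*np.array(d)).round(1).tolist() for d in((1,0,0),(-1,0,0),(0,1,0),(0,-1,0))])
A=cv2.resize(w[150:260,220:345],None,fx=4,fy=4,interpolation=2);B=cv2.resize(a[60:160,430:500],None,fx=4,fy=4,interpolation=2)
o=np.zeros((440,800,3),np.uint8);o[:,:500]=A;o[:400,510:790]=B;cv2.imwrite("pics/c3.png",o)
E
```

```text
0 [456.9 149.5] [280.5 214.8]
4 [457.6 147.3] [280.5 216.4]
50.5 [467.3 120.1] [280.3 239.1]
80.5 [474.2 101. ] [280.2 259.2]
0.023 [[302.5, 189.7], [259.2, 182.3], [284.8, 164.5], [277.2, 206.7]]
0.018 [[297.9, 188.9], [264.0, 183.1], [284.0, 169.2], [278.0, 202.3]]
0.015 [[295.1, 188.4], [266.8, 183.6], [283.5, 172.1], [278.5, 199.6]]
```

View pics/c3.png

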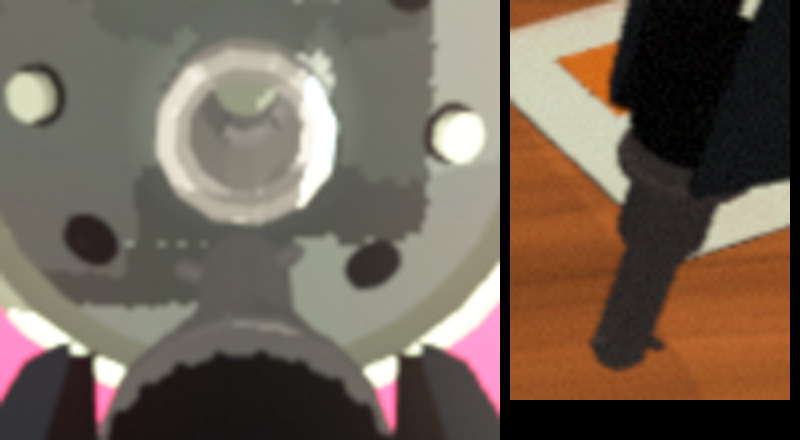

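The hub ring is centred at wrist pixel (281.7,184), so the well is at about (0.5485, 0.181). The tip sits near (281,210). I'll shift +3 mm in y and drop until the foot is just above the mouth.

Call:
servo_tool:
  xyz:
    - [0,3,-15]
    - [0,0,-25]
    - [0,0,-25]
    - [0,0,-15]
    - [0,0,-3]
    - [0,0,0]
    - [0,0,0]
    - [0,0,0]
  twist: [0,0,0,0,0,0,0,0]
  claw: [255,255,255,255,255,255,255,255]

```text
t: 6.75
ee_pos: [0.548, 0.1822, 0.2959]
orientation: [0.643, 0.766, 0.0, 0.0]
ft_force: [-0.3, 0.1, -1.8]
gripper_width: 0.0394
finger_force: 30.0
```

```bash
python3 - <<'E'
from h import *
from workcell import eyes,status
import pickle
s=status.state();p=eyes.camera_params("wrist");w=eyes.get_image("wrist");a=eyes.get_image("scene");q=eyes.camera_params("scene")
print(s["t"],s["ee_pos"],s["ft_force"],s["torque"])
pickle.dump(p,open("w4.pkl","wb"))
cv2.imwrite("pics/w4.png",w);cv2.imwrite("pics/s4.png",a)
A=cv2.resize(w[160:270,220:345],None,fx=4,fy=4,interpolation=2);B=cv2.resize(a[130:225,410:480],None,fx=4,fy=4,interpolation=2)
o=np.zeros((440,800,3),np.uint8);o[:,:500]=A;o[:380,510:790]=B;cv2.imwrite("pics/c4.png",o)
T=s["ee_pos"]
for h in(0,12):
  c=T-[0,0,.1675-h/1000];print(h,proj(q,c).round(1),proj(p,c).round(1))
for c in([.5485,.181,.115],):
  print(proj(q,c).round(1),proj(p,c).round(1))
  print([proj(p,np.array(c)+.023*np.array(d)).round(1).tolist() for d in((.985,.173,0),(-.985,-.173,0),(-.173,.985,0),(.173,-.985,0))])
E
```

```text
6.75 [0.54796613 0.1821929  0.29586213] [-0.28662048  0.11084349 -1.75302842] [-0.00133839 -0.06803307  0.03936584]
0 [444.7 190.5] [280.2 214.9]
12 [446.7 185. ] [280.2 219.9]
[441.9 196.9] [280.6 211.4]
[[308.7, 211.4], [252.6, 211.4], [280.7, 184.0], [280.6, 237.5]]
```

View pics/c4.png

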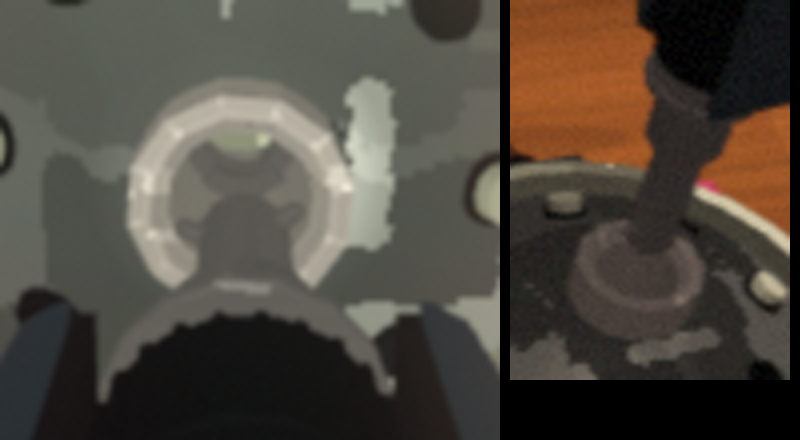

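The tip is over the bore: hub centre at (280.0,211) in the wrist image, tip at (281,~214). I'll go down in stages and watch the force.

Call:
servo_tool:
  xyz:
    - [-0.5,0,-6]
    - [0,0,-8]
    - [0,0,-6]
    - [0,0,-5]
    - [0,0,-5]
    - [0,0,-4]
    - [0,0,0]
  twist: [0,0,0,0,0,0,0]
  claw: [255,255,255,255,255,255,255]

```text
t: 7.72
ee_pos: [0.5471, 0.1821, 0.2609]
orientation: [0.643, 0.766, -0.0, -0.0]
ft_force: [1.0, -0.5, -0.9]
gripper_width: 0.0392
finger_force: 30.0
```

Call:
servo_tool:
  xyz:
    - [0,0,-6]
    - [0,0,-6]
    - [0,0,-6]
    - [0,0,-4]
    - [0,0,-4]
    - [0,0,-4]
    - [0,0,0]
    - [0,0,0]
  twist: [0,0,0,0,0,0,0,0]
  claw: [255,255,255,255,255,255,255,255]

```text
t: 8.72
ee_pos: [0.5473, 0.1821, 0.2313]
orientation: [0.643, 0.766, 0.0, 0.0]
ft_force: [0.7, -0.4, -0.5]
gripper_width: 0.0392
finger_force: 30.0
```

Call:
servo_tool:
  xyz:
    - [0,0,-2]
    - [0,0,-2]
    - [0,0,-2]
    - [0,0,-2]
    - [0,0,0]
    - [0,0,0]
  twist: [0,0,0,0,0,0]
  claw: [255,255,255,255,255,255]

```text
t: 9.48
ee_pos: [0.5472, 0.1821, 0.2232]
orientation: [0.643, 0.766, -0.0, 0.0]
ft_force: [-0.2, 0.7, -1.5]
gripper_width: 0.0391
finger_force: 30.0
```

Call:
servo_tool:
  xyz:
    - [0,0,-1.5]
    - [0,0,-1.5]
    - [0,0,-1]
    - [0,0,0]
    - [0,0,0]
  twist: [0,0,0,0,0]
  claw: [255,255,255,255,255]

```text
t: 10.1
ee_pos: [0.5473, 0.1821, 0.2192]
orientation: [0.643, 0.766, 0.0, 0.0]
ft_force: [-0.0, 0.0, -2.3]
gripper_width: 0.0393
finger_force: 30.0
```

Call:
servo_tool:
  xyz:
    - [0,0,-0.5]
    - [0,0,-0.5]
    - [0,0,0]
    - [0,0,0]
  twist: [0,0,0,0]
  claw: [255,255,255,255]

```text
t: 10.6
ee_pos: [0.5473, 0.1821, 0.2183]
orientation: [0.643, 0.766, 0.0, 0.0]
ft_force: [-0.2, -0.1, -1.5]
gripper_width: 0.0398
finger_force: 30.0
```

Call:
servo_tool:
  xyz:
    - [0,0,-0.4]
    - [0,0,0]
    - [0,0,0]
  twist: [0,0,0]
  claw: [255,255,255]

```text
t: 10.98
ee_pos: [0.5473, 0.1822, 0.218]
orientation: [0.643, 0.766, 0.0, 0.0]
ft_force: [-0.2, -0.5, 1.8]
gripper_width: 0.0397
finger_force: 30.0
```

Contact at TCP z 0.218 with about 3.5 N. Now turning it backwards (counter-clockwise).

Call:
servo_tool:
  xyz:
    - [0,0,0]
    - [0,0,0]
    - [0,0,0]
  twist: [4,5,0]
  claw: [255,255,255]

```text
t: 11.35
ee_pos: [0.5473, 0.1822, 0.218]
orientation: [0.581, 0.814, 0.0, 0.0]
ft_force: [-0.7, 0.5, 2.8]
gripper_width: 0.0395
finger_force: 30.0
```

Call:
servo_tool:
  xyz:
    - [0,0,0]
    - [0,0,0]
    - [0,0,0]
  twist: [4,5,0]
  claw: [255,255,255]

```text
t: 11.72
ee_pos: [0.5472, 0.1822, 0.218]
orientation: [0.516, 0.857, -0.0, -0.0]
ft_force: [-1.4, 0.3, 4.9]
gripper_width: 0.0396
finger_force: 30.0
```

Call:
servo_tool:
  xyz:
    - [0,0,0.2]
    - [0,0,0]
    - [0,0,0]
  twist: [4,5,0]
  claw: [255,255,255]

```text
t: 12.1
ee_pos: [0.5471, 0.1821, 0.218]
orientation: [0.448, 0.894, -0.0, -0.0]
ft_force: [-2.2, 0.1, 3.5]
gripper_width: 0.0392
finger_force: 30.0
```

Call:
servo_tool:
  xyz:
    - [-0.5,-0.2,0]
    - [0,0,0]
    - [0,0,0]
  twist: [4,5,0]
  claw: [255,255,255]

```text
t: 12.48
ee_pos: [0.5468, 0.1819, 0.218]
orientation: [0.376, 0.926, 0.0, 0.0]
ft_force: [-1.6, -0.1, 2.0]
gripper_width: 0.0394
finger_force: 30.0
```

Call:
servo_tool:
  xyz:
    - [-0.4,-0.2,0]
    - [0,0,0]
    - [0,0,0]
  twist: [4,5,0]
  claw: [255,255,255]

```text
t: 12.85
ee_pos: [0.5463, 0.1817, 0.2178]
orientation: [0.303, 0.953, -0.0, -0.0]
ft_force: [1.2, 0.1, -1.2]
gripper_width: 0.0395
finger_force: 30.0
```

The force has fallen off, so it may be over the notches. Probing gently downwards.

Call:
servo_tool:
  xyz:
    - [0.1,0,-0.4]
    - [0,0,-0.4]
    - [0,0,0]
  twist: [0,0,0]
  claw: [255,255,255]

```text
t: 13.22
ee_pos: [0.5464, 0.1817, 0.2172]
orientation: [0.301, 0.954, -0.0, -0.0]
ft_force: [-0.7, -0.4, 0.2]
gripper_width: 0.0394
finger_force: 30.0
```

Call:
servo_tool:
  xyz:
    - [-0.05,-0.05,0]
    - [0,0,0]
    - [0,0,0]
  twist: [3,0,0]
  claw: [255,255,255]

```text
t: 13.6
ee_pos: [0.5464, 0.1817, 0.2172]
orientation: [0.276, 0.961, -0.0, -0.0]
ft_force: [-1.0, 0.9, -1.7]
gripper_width: 0.0394
finger_force: 30.0
```

Call:
servo_tool:
  xyz:
    - [0,0,-0.5]
    - [0,0,-0.5]
    - [0,0,0]
    - [0,0,0]
  twist: [2,0,0,0]
  claw: [255,255,255,255]

```text
t: 14.1
ee_pos: [0.5464, 0.1817, 0.2162]
orientation: [0.259, 0.966, -0.0, -0.0]
ft_force: [-1.6, 0.3, -2.0]
gripper_width: 0.0396
finger_force: 30.0
```

Call:
servo_tool:
  xyz:
    - [-0.1,0,-0.7]
    - [0,0,-0.7]
    - [0,0,-0.8]
    - [0,0,-0.8]
    - [0,0,0]
  twist: [1,1,0,0,0]
  claw: [255,255,255,255,255]

```text
t: 14.72
ee_pos: [0.5463, 0.1817, 0.2131]
orientation: [0.242, 0.97, -0.0, -0.0]
ft_force: [-0.0, -0.3, -1.9]
gripper_width: 0.0397
finger_force: 30.0
```

Call:
servo_tool:
  xyz:
    - [0,0,-0.7]
    - [0,0,-0.7]
    - [0,0,-0.5]
    - [0,0,0]
    - [0,0,0]
  twist: [0,0,0,0,0]
  claw: [255,255,255,255,255]

```text
t: 15.35
ee_pos: [0.5463, 0.1817, 0.2113]
orientation: [0.242, 0.97, -0.0, -0.0]
ft_force: [0.8, 0.1, -1.7]
gripper_width: 0.0391
finger_force: 30.0
```

Call:
servo_tool:
  xyz:
    - [0,0,-0.4]
    - [0,0,-0.3]
    - [0,0,0]
    - [0,0,0]
  twist: [0,0,0,0]
  claw: [255,255,255,255]

```text
t: 15.85
ee_pos: [0.5463, 0.1817, 0.2106]
orientation: [0.242, 0.97, -0.0, -0.0]
ft_force: [-0.8, 0.3, -1.7]
gripper_width: 0.0395
finger_force: 30.0
```

Call:
servo_tool:
  xyz:
    - [0,0,-0.4]
    - [0,0,0]
    - [0,0,0]
  twist: [0,0,0]
  claw: [255,255,255]

```text
t: 16.23
ee_pos: [0.5463, 0.1817, 0.2103]
orientation: [0.242, 0.97, 0.0, 0.0]
ft_force: [-1.7, -0.4, 0.3]
gripper_width: 0.0398
finger_force: 30.0
```

It dropped 7.8 mm to the stop with a light touch. Now screwing in clockwise, following the 30 mm pitch (0.083 mm per degree).

Call:
servo_tool:
  xyz:
    - [0,0.05,-0.2]
    - [0,0.05,-0.3]
    - [0,0,0]
    - [0,0,0]
  twist: [-4,-4,0,0]
  claw: [255,255,255,255]

```text
t: 16.73
ee_pos: [0.5466, 0.1819, 0.2101]
orientation: [0.308, 0.951, 0.0, 0.0]
ft_force: [-0.3, 2.3, 5.6]
gripper_width: 0.0395
finger_force: 30.0
```

Call:
servo_tool:
  xyz:
    - [0.1,0.1,0.1]
    - [0.1,0.1,0]
    - [0,0,0]
  twist: [-4,-4,0]
  claw: [255,255,255]

```text
t: 17.1
ee_pos: [0.5467, 0.182, 0.21]
orientation: [0.374, 0.927, 0.0, 0.0]
ft_force: [-0.4, 0.9, 4.1]
gripper_width: 0.0394
finger_force: 30.0
```

Call:
servo_tool:
  xyz:
    - [0.1,0.1,0]
    - [0.1,0.1,0]
    - [0,0,0]
  twist: [-4,-4,0]
  claw: [255,255,255]

```text
t: 17.48
ee_pos: [0.5467, 0.1821, 0.2098]
orientation: [0.437, 0.899, -0.0, 0.0]
ft_force: [-0.1, 0.6, 1.5]
gripper_width: 0.0393
finger_force: 30.0
```

Call:
servo_tool:
  xyz:
    - [0.1,0.05,-0.33]
    - [0.1,0.05,-0.33]
    - [0,0,0]
  twist: [-4,-4,0]
  claw: [255,255,255]

```text
t: 17.85
ee_pos: [0.5469, 0.1822, 0.2092]
orientation: [0.499, 0.867, -0.0, 0.0]
ft_force: [0.8, -0.0, 2.6]
gripper_width: 0.039
finger_force: 30.0
```

Call:
servo_tool:
  xyz:
    - [0.1,0.05,-0.3]
    - [0.05,0.05,-0.33]
    - [0.05,0,-0.33]
    - [0,0,0]
  twist: [-4,-4,-4,0]
  claw: [255,255,255,255]

```text
t: 18.35
ee_pos: [0.5471, 0.1823, 0.2082]
orientation: [0.587, 0.81, -0.0, 0.0]
ft_force: [1.8, 0.3, 2.2]
gripper_width: 0.0395
finger_force: 30.0
```

Call:
servo_tool:
  xyz:
    - [0,0,-0.33]
    - [0,0,-0.33]
    - [0,0,-0.34]
    - [0,0,-0.33]
    - [0,0,0]
  twist: [-4,-4,-4,-4,0]
  claw: [255,255,255,255,255]

```text
t: 18.98
ee_pos: [0.5471, 0.1823, 0.2069]
orientation: [0.694, 0.72, 0.0, 0.0]
ft_force: [0.7, -0.3, 1.3]
gripper_width: 0.0392
finger_force: 30.0
```

Call:
servo_tool:
  xyz:
    - [0,0,-0.33]
    - [0,0,-0.33]
    - [0,0,-0.34]
    - [0,0,-0.33]
    - [0,0,0]
  twist: [-4,-4,-4,-4,0]
  claw: [255,255,255,255,255]

```text
t: 19.6
ee_pos: [0.5472, 0.1824, 0.2056]
orientation: [0.787, 0.617, 0.0, 0.0]
ft_force: [1.2, -0.6, 1.9]
gripper_width: 0.0394
finger_force: 30.0
```

Call:
servo_tool:
  xyz:
    - [0,0.05,-0.33]
    - [-0.05,0.05,-0.33]
    - [0,0,-0.34]
    - [0,0,-0.33]
    - [0,0,0]
  twist: [-4,-4,-4,-4,0]
  claw: [255,255,255,255,255]

```text
t: 20.23
ee_pos: [0.5474, 0.1824, 0.2043]
orientation: [0.865, 0.501, 0.0, 0.0]
ft_force: [3.2, -0.5, 1.7]
gripper_width: 0.0392
finger_force: 30.0
```

Call:
servo_tool:
  xyz:
    - [-0.05,0,-0.33]
    - [-0.05,0,-0.33]
    - [0,0,0]
    - [0,0,0]
  twist: [-4,-4,0,0]
  claw: [255,255,255,255]

```text
t: 20.72
ee_pos: [0.5474, 0.1824, 0.2038]
orientation: [0.898, 0.44, 0.001, 0.0]
ft_force: [4.7, -2.8, 0.7]
gripper_width: 0.0396
finger_force: 30.0
```

```bash
python3 -c "
from workcell import status
s=status.state();print(s['torque'],s['ft_force'],s['ee_pos'])"
```

```text
[-0.55738295 -1.16597453  0.0482604 ] [ 4.69492553 -2.81235186  0.72875884] [0.54741495 0.18243473 0.20375685]
```

Call:
servo_tool:
  xyz:
    - [0.4,-0.2,-0.1]
    - [0,0,-0.33]
    - [0,0,0]
    - [0,0,0]
  twist: [0,-4,0,0]
  claw: [255,255,255,255]

```text
t: 21.22
ee_pos: [0.5476, 0.1823, 0.2033]
orientation: [0.913, 0.408, 0.0, 0.0]
ft_force: [4.0, -2.4, 3.2]
gripper_width: 0.0392
finger_force: 30.0
```

```bash
python3 -c "
from workcell import status
s=status.state();print(s['torque'],s['ft_force'],s['ee_pos'])"
```

```text
[-0.51472593 -1.16285827  0.00381802] [ 3.98656696 -2.42733305  3.1598974 ] [0.54763902 0.18230697 0.2033271 ]
```

Call:
servo_tool:
  xyz:
    - [0.5,-0.3,0]
    - [0,0,-0.3]
    - [0,0,0]
    - [0,0,0]
  twist: [0,-4,0,0]
  claw: [255,255,255,255]

```text
t: 21.72
ee_pos: [0.5479, 0.182, 0.2029]
orientation: [0.927, 0.375, 0.0, -0.0]
ft_force: [3.5, -1.7, 3.4]
gripper_width: 0.0393
finger_force: 30.0
```

```bash
python3 - <<'E'
from h import *
from workcell import status,eyes
s=status.state();print(s['torque'],s['ft_force'],s['ee_pos'],np.degrees(s["qpos"][5]))
a=eyes.get_image("scene");w=eyes.get_image("wrist")
A=cv2.resize(a[130:220,400:490],None,fx=4.4,fy=4.4,interpolation=2);B=cv2.resize(w[160:260,220:320],None,fx=3.96,fy=3.96,interpolation=2)
cv2.imwrite("pics/c5.png",np.hstack([A,B]))
E
```

```text
[-0.39949514 -0.91131253  0.03491678] [ 3.51394694 -1.68056903  3.41565171] [0.54791599 0.18202231 0.20290547] 61.96520486496142
```

View pics/c5.png

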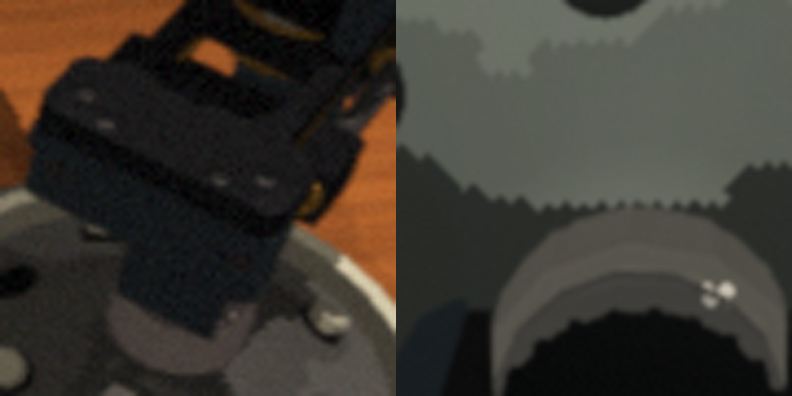

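The flange is practically on the hub. I'll continue in small turns, relieving the side load, until it stops.

Call:
servo_tool:
  xyz:
    - [0.5,-0.3,0]
    - [0,0,-0.3]
    - [0,0,0]
    - [0,0,0]
  twist: [0,-4,0,0]
  claw: [255,255,255,255]

```text
t: 22.32
ee_pos: [0.5483, 0.1818, 0.2027]
orientation: [0.94, 0.342, -0.0, -0.0]
ft_force: [1.1, 0.5, 7.5]
gripper_width: 0.0396
finger_force: 30.0
```

```bash
python3 -c "
from workcell import status
s=status.state();print(s['torque'],s['ft_force'],s['ee_pos'])"
```

```text
[-0.1282096  -0.37934015 -0.09223787] [1.07985527 0.463541   7.53424296] [0.54830473 0.18179767 0.20273488]
```

Call:
servo_tool:
  xyz:
    - [0,0,0]
    - [0,0,0]
    - [0,0,0]
  twist: [-4,0,0]
  claw: [255,255,255]

```text
t: 22.7
ee_pos: [0.5483, 0.1818, 0.2027]
orientation: [0.951, 0.309, -0.0, -0.0]
ft_force: [1.5, 0.3, 7.1]
gripper_width: 0.0397
finger_force: 30.0
```

```bash
python3 -c "
from workcell import status
s=status.state();print(s['torque'],s['ft_force'],s['ee_pos'])"
```

```text
[-0.14054795 -0.40562179  0.00854224] [1.54017442 0.29614015 7.09282305] [0.54830886 0.18182771 0.20273535]
```

Call:
servo_tool:
  xyz:
    - [0,0,0]
    - [0,0,0]
    - [0,0,0]
  twist: [-4,-4,0]
  claw: [255,255,255]

```text
t: 23.08
ee_pos: [0.5484, 0.1817, 0.2027]
orientation: [0.97, 0.242, 0.0, 0.0]
ft_force: [2.9, -1.9, 6.5]
gripper_width: 0.0396
finger_force: 30.0
```

```bash
python3 -c "
from workcell import status
s=status.state();print(s['torque'],s['ft_force'],s['ee_pos'])"
```

```text
[-0.49615343 -0.58510439 -0.00868397] [ 2.94301961 -1.87460607  6.52289769] [0.54840242 0.18168767 0.20271387]
```

Call:
servo_tool:
  xyz:
    - [0.2,-0.2,0]
    - [0,0,0]
    - [0,0,0]
  twist: [-4,-4,0]
  claw: [255,255,255]

```text
t: 23.45
ee_pos: [0.5488, 0.1814, 0.2027]
orientation: [0.985, 0.174, 0.0, 0.0]
ft_force: [5.3, -2.3, 4.6]
gripper_width: 0.0395
finger_force: 30.0
```

```bash
python3 -c "
from workcell import status
s=status.state();print(s['torque'],s['ft_force'],s['ee_pos'])"
```

```text
[-0.81745085 -0.98394141  0.19198701] [ 5.33691895 -2.26880122  4.61818089] [0.54875946 0.18135944 0.20267712]
```

Call:
servo_tool:
  xyz:
    - [0.3,-0.2,0]
    - [0,0,0]
    - [0,0,0]
  twist: [-4,0,0]
  claw: [255,255,255]

```text
t: 23.82
ee_pos: [0.5489, 0.1812, 0.2026]
orientation: [0.99, 0.14, 0.0, 0.0]
ft_force: [2.8, -2.8, 5.3]
gripper_width: 0.0397
finger_force: 30.0
```

```bash
python3 -c "
from workcell import status
s=status.state();print(s['torque'],s['ft_force'],s['ee_pos'])"
```

```text
[-0.64755256 -0.65884768  0.37358361] [ 2.77009862 -2.84620744  5.31083931] [0.54891072 0.18117696 0.20264093]
```

The torque is climbing (0.37 N·m), so it is tightening. A final 4° nip, then release.

Call:
servo_tool:
  xyz:
    - [0.2,-0.2,0]
    - [0,0,0]
    - [0,0,0]
  twist: [-4,0,0]
  claw: [255,255,255]

```text
t: 24.2
ee_pos: [0.549, 0.1811, 0.2026]
orientation: [0.994, 0.105, -0.0, 0.0]
ft_force: [2.9, -2.2, 6.4]
gripper_width: 0.0394
finger_force: 30.0
```

```bash
python3 -c "
from workcell import status
s=status.state();print(s['torque'],s['ft_force'],s['ee_pos'])"
```

```text
[-0.39448505 -0.49263487  0.47304646] [ 2.87923596 -2.2291459   6.36136751] [0.54903074 0.18106795 0.20264945]
```

Call:
servo_tool:
  xyz:
    - [0,0,0]
    - [0,0,0]
    - [0,0,0]
    - [0,0,0]
    - [0,0,0]
    - [0,0,0]
  twist: [0,0,0,0,0,0]
  claw: [200,100,0,0,0,0]

```text
t: 24.95
ee_pos: [0.549, 0.1811, 0.2025]
orientation: [0.995, 0.104, -0.0, -0.0]
ft_force: [-0.8, -0.5, -0.3]
gripper_width: 0.0865
finger_force: 0.0
```

Call:
servo_tool:
  xyz:
    - [0,0,10]
    - [0,0,30]
    - [0,0,40]
    - [0,0,40]
    - [0,0,30]
    - [-50,-20,0]
    - [-40,-20,0]
    - [0,0,0]
  twist: [0,0,0,0,0,0,0,0]
  claw: [0,0,0,0,0,0,0,0]

```text
t: 25.95
ee_pos: [0.457, 0.1402, 0.3532]
orientation: [0.995, 0.104, 0.0, -0.0]
ft_force: [0.0, 0.1, 0.2]
gripper_width: 0.0913
finger_force: 0.0
```

```bash
python3 - <<'E'
from h import *
from workcell import status,eyes
s=status.state();print(s["t"],s['ft_force'],s['ee_pos'])
a=eyes.get_image("scene");w=eyes.get_image("wrist")
A=cv2.resize(a[120:220,400:500],None,fx=4,fy=4,interpolation=2);B=cv2.resize(w,(533,400))
cv2.imwrite("pics/s6.png",a);cv2.imwrite("pics/c6.png",np.hstack([A,B[:,70:470]]))
q=eyes.camera_params("scene")
for h in(.115,.119,.127,.157):print(h,proj(q,[.548,.181,h]).round(1))
E
```

```text
25.95 [0.01431966 0.13778266 0.16862665] [0.45698816 0.14024795 0.35320431]
0.115 [441.8 196.7]
0.119 [442.4 194.9]
0.127 [443.7 191.2]
0.157 [448.8 177.1]
```

View pics/c6.png

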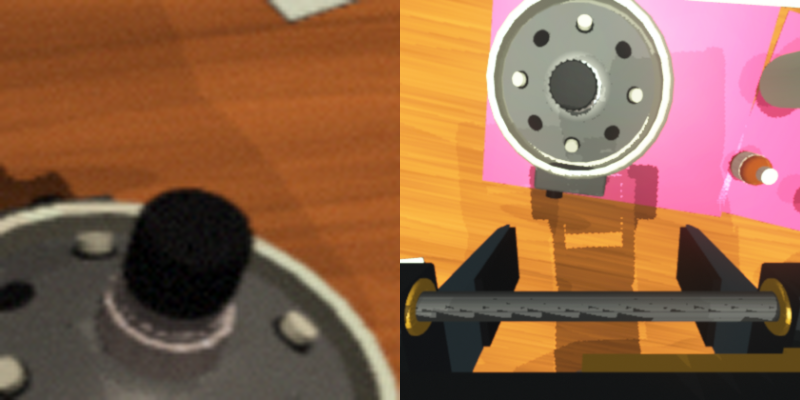

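The knob top is at scene (448,177), as predicted for fully seated. The flange lies concentric on the hub, the bottles are in place, and the gripper is clear.

```bash
python3 -c "
from workcell import arm
print(arm.sign_off())"
```

```text
the job is handed in; nothing more can be done
None
```

I screwed the long thumbscrew home in the centrifuge well with its flange on the hub, released it, left the bystanders where they stood, and handed the job in after about 26 s of robot time; no verdict came back.

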